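# Draw a dosing syringe's plunger to its ring mark and hold it

### The job

Two dosing syringes stand clamped in leaning holders on the medicine counter. Take the larger one's plunger by its knob and draw it up, straight along its leaning barrel, until the dark ring round its shaft has just come clear of the barrel's mouth, and keep holding it there: finish with the knob still gripped. Do not drag, lift or tip the holder, do not pull the plunger out of the barrel, and leave the other syringe and everything else on the counter alone.

Things in the scene. Friction and masses are not known exactly. Their poses are not given: they have to be found in the camera images.
- plunger_large: Larger syringe's loose aluminium plunger, 0.1 to 0.2 kg; let go, it slides back down. Origin: centre of its lower end; z along the shaft to the knob. Shaft 20 mm thick, z 0 to 110 mm; round knob 30 mm thick, z 110 to 138 mm. Dark ring 5 mm wide, flush, centred at z = 40 mm. At the start it rests on the bore's floor: 85 mm inside, ring centre 45 mm below the mouth, 25 mm of shaft showing below the knob.
- plunger_large_ring (a point): Centre of the dark ring, on the axis of the larger plunger (z = 40 mm in its frame); axes as the plunger's.
- stand_large_mouth (a point): Centre of the mouth (upper rim) of the larger syringe's clear, pale barrel. z points out of the bore along its axis, which leans 20 degrees from vertical; y is level, across the holder. Bore 21.2 mm wide (0.6 mm play all round), 85 mm deep; barrel 31 mm outside; two finger wings 4 mm thick reach 27 mm from the axis along y, just below the mouth.
- stand_large: The larger syringe's grey holder with its barrel: loose on the counter, 2 kg, base 110 x 90 x 16 mm, back plate behind the barrel. Origin: centre of the base's underside, z up; the barrel leans towards -x of this frame. Mouth centre 13 mm towards -x of the origin, 123 mm above the counter. It stands left or right of the small one, turned up to 0.4 rad.
- plunger_small: The other, smaller syringe's plunger, to be left alone: the same form and lengths but shaft 13 mm and knob 20 mm in diameter. Origin at the centre of its lower end, z along the shaft towards the knob.
- stand_small: The smaller syringe's holder, to be left alone: like the larger one's, with a barrel 24 mm outside. Origin at the centre of the base's underside, barrel leaning towards -x of this frame.
- pillbox_a: Low round pill box between the holders, blue lid, 58 mm across, 21 mm high. Origin under its centre.
- pillbox_b: Low round pill box in front of the holders, blue lid, 74 mm across, 25 mm high. Origin under its centre.
- bottle_amber: Brown bottle behind the holders, 48 mm across, 85 mm high. Origin under its centre.
- jar_white: White jar behind on the right, 54 mm across, 70 mm high. Origin under its centre.
- cup_steel: Steel medicine cup in front on the left, 56 mm across, 45 mm high. Origin under its centre.
- carton: Flat tablet carton in front on the right, 45 x 90 x 25 mm. Origin under its centre.
- bottle_white: White bottle beyond the left holder, 56 mm across, 110 mm high. Origin under its centre.
Mind the look-alikes: they are no part of the job. What is shaped like the plunger_large but blue is not meant.

How it is judged (in metres and radians):
On the way:
1. the plunger is gripped and has begun to slide out of its barrel (contact force between the fingers and plunger_large above 1 N and z of stand_large_mouth in the frame of plunger_large between 0.045 and 0.075 m), for 0.05 s.
At the end, for the whole second after the job is handed in: The fingers hold the larger plunger at rest, in line with the bore within 3.4 degrees, with the centre of its ring 0.5 to 16 mm outside the barrel's mouth; the holder stands flat (within 2.3 degrees), within 12 mm of where it was (z of stand_large_mouth in the frame of plunger_large between 0.024 and 0.0395 m and angle between the z axis of plunger_large and the z axis of stand_large_mouth, either way round below 0.06 rad and distance between plunger_large_ring and stand_large_mouth below 0.0175 m and contact force between the fingers and plunger_large above 1 N and linear speed of plunger_large below 0.02 m/s and angle between stand_large's own z axis and vertical below 0.04 rad and distance of stand_large from where it was at the start of the episode below 0.012 m); the arm keeps its last pose, push and grip.
It fails at once if the larger syringe's holder was dragged, lifted or tipped (over 20 mm or 6 degrees) (distance of stand_large from where it was at the start of the episode above 0.02 m or angle between stand_large's own z axis and vertical above 0.1 rad).
It fails at once if the plunger was pulled (nearly) out: less than 12 mm left in the barrel (z of stand_large_mouth in the frame of plunger_large below 0.012 m).
It fails at once if the smaller syringe was disturbed (holder or plunger moved over 15 mm) (distance of any of stand_small, plunger_small from where it was at the start of the episode above 0.015 m).
It fails at once if a bystander was knocked (moved over 30 mm) (distance of any of pillbox_a, pillbox_b, bottle_amber, jar_white, cup_steel, carton, bottle_white from where it was at the start of the episode above 0.03 m).
It also fails if it takes over 29 s, if anything falls off the work surface, if the arm or the gripper's body presses on something with over 40 N, if the wrist force passes 120 N, or if a joint passes its speed limit or range.

### The arm

A 6-joint arm with a two-finger parallel gripper is mounted at the origin on the work surface. World frame = base frame: x ahead of the robot, y to its left, z up, the work surface at z = 0. Lengths are in m, angles in degrees, forces in N, time in s.
With the tool pointing down it reaches from about 0.225 to 0.875 m from the base axis. Payload 3.4 kg.
Tool frame: the origin (TCP) lies at the centre of the arm's flange, where the gripper is bolted on; the fingertips stand 173 mm ahead of it and the grasp point (between the pads) lies 155 mm ahead of it (robot.grasp_offset is the distance from the TCP to the grasp point, in m); z points along the fingers, y is the line along which they close (so a half turn about z gives the same grasp; the last joint's range is limited). The gripper opens to 85 mm and grips with 20 to 120 N. Pads are 22 mm wide; open, the fingers measure 114 mm over their backs; the gripper's body (76 mm by 85 mm) begins 54 mm behind the grasp point. The pads swing forward as they close: fully open they stand 13 mm farther back than shut.
Start: joints at [-76.604, 15.808, 86.224, -0, 77.962, -6.933], TCP at [0.2, -0.539, 0.405] pointing down, gripper open.
Joint ranges: [-165.64, 165.64], [-43.16, 119.46], [12.63, 154.43], [-67.54, 247.53], [6.08, 155.33], [-154.97, 154.97]. Speed limits (degrees/s): [147.25, 147.25, 180, 180, 180, 180].

### API

Orientations are given as a 3x3 rotation matrix whose columns are the frame's x, y, z axes.
In Python, from cell import robot gives the robot as it stands.
- The arm moves only by the shell command python3 -m jog 'ROWS' [OPENING] [FORCE]. ROWS is JSON, a list of rows, each a list of 6 numbers: the shift along the tool's x, y, z in cm, then the turn, a rotation vector about the tool's x, y, z in rad. In form: [[tx, ty, tz, rx, ry, rz], ...]. A call has 1 to 20 rows; each row shifts and turns the commanded pose from where the row before left it, along the tool's axes as they then stand; what a row does not reach is not made up. A row lasts 1/12 s, in which the tool goes at most 41.7 mm and 7.16 degrees, less where a joint would pass 70% of its speed; a pose out of reach is approached as far as the arm can. A call with a gripper value outside its range is refused whole. OPENING is the finger opening in cm, from 0 to 8.54, set as the call begins (- or left out, the last holds). The fingers move at their own pace and stop on an object; FORCE is the grip in N (left out, the last holds). Time passes only in rows, so rows that do not move let the fingers close. It gives the time, the measured TCP pose, the force, the opening and the grip force at its end, in the units of the state.
- robot.observe(): the state, without advancing time (a new reading comes with each control period).
- robot.read_camera(name): name is "scene" or "top" or "wrist"; returns a dict with "color" (400x640x3 uint8, red, green, blue), "z_map" (400x640 float32, m along the optical axis (not along the pixel's ray), 0 where there is no reading), "K" (3x3 intrinsics, pixels), "position" and "attitude" of the camera in the world; the wrist camera has in their place "T_tool_cam" (4x4, takes a point from camera to tool coordinates, whose origin is the TCP and whose axes are the flange's). Camera axes: x right, y down, z forward; pixel columns grow to the right and rows downward; lengths in m; the calibration is good to about 2 mm. A picture is of the moment at which its call begins: read the wrist's pose just before it.
- robot.finish_job(): hands the job in; it is judged then, once.
Trained networks look in a picture, given as the dict that the camera call returned (one of the last four; its "shot" number tells which), for a name from the list of things; names that differ only in an ending like _2 or _b are one class to them, and where a whole thing is asked for, a point or a joint stands for the part that bears it (a point fixed in the world has none). Each returns a list of dicts, best first, with "conf" (0 to 1); they miss things now and then, are a little off and sometimes report something else, mostly with a low value. They report only what shows in the picture. A call takes as long as a camera call. They do not tell look-alikes from the thing itself.
- robot.boxes_of(query, picture): "position" ([x, y, z] in m, in world coordinates, good to about 4 mm: the middle of the surface that is visible of it).
- robot.silhouettes(query, picture): "pixels" (400x640 bool, what is visible of it).
The state is a dict: "time": time; "joint_pos": joint angles; "qd": joint speeds; "effort": joint torques, N m; "ee_pos": TCP position; "ee_rot": TCP orientation; "force": force on the tool from outside, world axes, zero at the start; "wrist_torque": the same for the moment, N m; "width": opening from 0.0 (shut) to 1.0 (fully open); "finger_force": force on a finger pad.
Only numpy, scipy, OpenCV 4.12 (cv2) and the standard library are available. Lean on these libraries where they do the work, as an engineer would, in place of code of your own. Each camera call takes 0.05 s, during which the arm holds its last target. There are 200 camera calls.

## Working session

There is one attempt and no reset: what is moved stays moved. The work goes in short steps, Python scripts to look and compute and a shell command to move; the robot and the scene stay as the last step left them, time stands still between calls to the robot, and variables do not carry over. Pictures are saved under pics/ and viewed, at most 10 in all, crops included, and the job is handed in when it is done.

```bash
mkdir -p pics
cat > h.py <<'E'
import numpy as np,cv2
from cell import robot
def cloud(p,mask=None):
    z=p["z_map"];K=p["K"];v,u=np.nonzero((z>0)&(mask if mask is not None else True))
    d=z[v,u];c=np.c_[(u-K[0,2])/K[0,0]*d,(v-K[1,2])/K[1,1]*d,d]
    if "T_tool_cam" in p:
        T=p["T_tool_cam"];c=c@T[:3,:3].T+T[:3,3];R=np.array(p["R"]);return c@R.T+p["t"],np.c_[u,v]
    return c@np.array(p["attitude"]).T+p["position"],np.c_[u,v]
def save(p,n): cv2.imwrite("pics/"+n,p["color"][:,:,::-1])
E
python3 - <<'E'
from h import *
for n in("scene","top"):
    p=robot.read_camera(n);save(p,n+"1.png")
    print(n,p["position"],np.array(p["attitude"]).shape)
    for q in("plunger_large","stand_large","plunger_small","stand_small","stand_large_mouth"):
        for b in robot.boxes_of(q,p)[:3]:
            P=np.array(b["position"]);c=np.array(p["attitude"]).T@(P-p["position"]);px=p["K"]@c
            print(q,round(b["conf"],2),P.round(3),(px[:2]/px[2]).round())
E
```

```text
scene [ 1.31199352 -0.21561113  0.68083427] (3, 3)
plunger_large 0.75 [0.519 0.13  0.161] [323. 169.]
plunger_large 0.65 [0.289 0.426 0.022] [374. 155.]
plunger_large 0.5 [0.561 0.128 0.033] [328. 218.]
stand_large 0.79 [0.56  0.13  0.035] [328. 216.]
plunger_small 0.51 [ 0.559 -0.16   0.157] [213. 204.]
stand_small 0.83 [ 0.605 -0.17   0.04 ] [220. 256.]
stand_small 0.39 [0.737 0.034 0.048] [321. 267.]
stand_large_mouth 0.67 [0.56  0.131 0.034] [328. 217.]
top [0.50807999 0.09412722 1.2317955 ] (3, 3)
plunger_large 0.93 [ 0.336 -0.142  0.017] [412. 292.]
plunger_large 0.74 [0.283 0.424 0.024] [198. 316.]
plunger_large 0.55 [0.506 0.133 0.172] [306. 229.]
stand_large 0.77 [0.54  0.14  0.015] [305. 217.]
stand_large 0.7 [0.508 0.131 0.172] [307. 229.]
stand_small 0.95 [ 0.574 -0.156  0.018] [416. 202.]
stand_large_mouth 0.89 [0.54  0.143 0.018] [304. 217.]
stand_large_mouth 0.72 [ 0.575 -0.155  0.015] [415. 202.]
```

View pics/scene1.png

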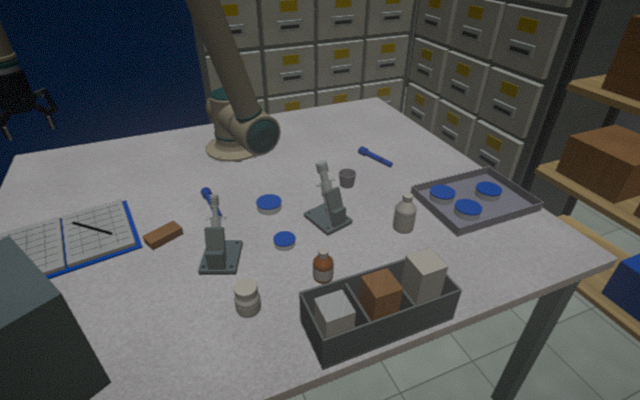

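View pics/top1.png

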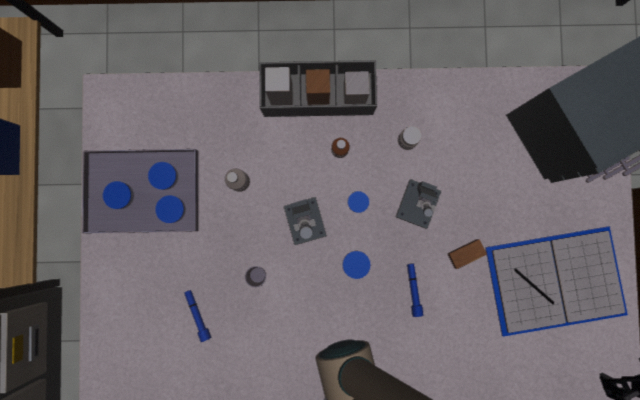

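The larger plunger is the bare aluminium one in the left holder (scene 323,169; top 306,232). Things it could be taken for are the smaller plunger in the right holder (scene 213,204; top 428,211) and two blue look-alikes lying on the counter (top 412,292 and 198,316). Next I check the choice in a crop and fit the holder's pose.

Run:
```python
from h import *
t=robot.read_camera("top");s=robot.read_camera("scene")
P,_=cloud(t);near=np.hypot(P[:,0]-.54,P[:,1]-.14)<.09
B=P[near&(P[:,2]>.009)&(P[:,2]<.024)]
r=cv2.minAreaRect(B[:,:2].astype(np.float32));print("base",r,len(B))
Q,_=cloud(s);A=np.r_[P,Q];
for n,C in(("top",P),("scene",Q)):
    k=C[(np.hypot(C[:,0]-.51,C[:,1]-.135)<.05)&(C[:,2]>.14)]
    print(n,len(k),k.mean(0).round(4),k.min(0).round(3),k.max(0).round(3))
    k=C[(np.hypot(C[:,0]-.56,C[:,1]+.16)<.06)&(C[:,2]>.14)]
    print(" small",len(k),k.mean(0).round(4),k.min(0).round(3),k.max(0).round(3))
a=cv2.resize(s["color"][140:290,185:365],None,fx=3,fy=3,interpolation=2)
cv2.imwrite("pics/crop.png",a[:,:,::-1])
```

```text
base ((0.5296725034713745, 0.14252500236034393), (0.10972117632627487, 0.0900368019938469), 15.0494384765625) 768
top 164 [0.5032 0.1348 0.1701] [0.486 0.121 0.141] [0.521 0.15  0.179]
 small 79 [ 0.5449 -0.1513  0.1693] [ 0.533 -0.163  0.15 ] [ 0.557 -0.143  0.178]
scene 161 [0.5144 0.1287 0.1624] [0.491 0.115 0.141] [0.526 0.146 0.179]
 small 134 [ 0.5543 -0.1577  0.1618] [ 0.54  -0.168  0.141] [ 0.563 -0.146  0.178]
```

View pics/crop.png

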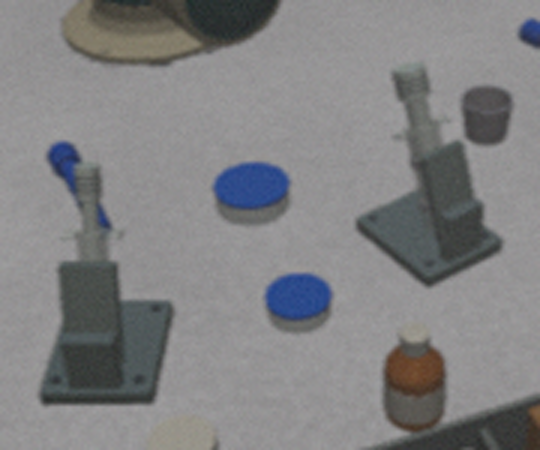

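The crop shows the thicker plunger at crop (410,85), grey and in the left holder, so the choice stands. The thin one is at (88,180).

```bash
cat >> h.py <<'E'
from scipy.spatial.transform import Rotation as Ro
def frame(yaw):
    x=np.array([np.cos(yaw),np.sin(yaw),0]);y=np.array([-x[1],x[0],0])
    a=-x*np.sin(np.radians(20))+np.array([0,0,1])*np.cos(np.radians(20));return x,y,a
def plan(mouth,yaw,up):
    "grasp point at mouth+up*axis"
    x,y,a=frame(yaw);s=robot.observe();R=np.array(s["ee_rot"]);p=np.array(s["ee_pos"])
    for sg in(1,-1):
        z=-a;Y=sg*y;T=np.c_[np.cross(Y,z),Y,z];rv=Ro.from_matrix(R.T@T).as_rotvec()
        g=mouth+a*(up+robot.grasp_offset);d=g-p
        print("sg",sg,"rotvec",rv.round(4),"deg",np.degrees(np.linalg.norm(rv)).round(1),"then cm in new tool",(T.T@d*100).round(2),"in old tool",(R.T@d*100).round(2))
    print("t",s["time"],"joints",np.round(s["joint_pos"],1),"tcp",p.round(4),"goal",g.round(4))
E
python3 - <<'E'
from h import *
yaw=np.radians(15.05);x,y,a=frame(yaw)
m=np.array([.5297,.1425,.123])-.013*x
print(m,a,m+a*.053); plan(m,yaw,.039+.10)
print(robot.observe()["ee_rot"])
E
```

```text
[0.51714591 0.1391244  0.123     ] [-0.33028871 -0.08880959  0.93969262] [0.4996406  0.13441749 0.17280371]
sg 1 rotvec [-0.5297 -0.0242 -3.0044] deg 174.8 then cm in new tool [-35.72  57.27  13.62] in old tool [ 43.33 -53.51   0.57]
sg -1 rotvec [-0.0159  0.3488  0.0912] deg 20.7 then cm in new tool [ 35.72 -57.27  13.62] in old tool [ 43.33 -53.51   0.57]
t 0.7 joints [-76.6  15.8  86.2   0.   78.   -6.9] tcp [ 0.1997 -0.5392  0.4048] goal [0.4201 0.113  0.399 ]
[[ 9.37720383e-01  3.47390960e-01  6.01349990e-05]
 [ 3.47390965e-01 -9.37720373e-01 -1.37966305e-04]
 [ 8.46156650e-06  1.50264172e-04 -9.99999989e-01]]
```

```bash
python3 -m jog '[[2.28,-2.82,0,0,0,0],[2.28,-2.82,0,0,0,0],[2.28,-2.82,0,0,0,0],[2.28,-2.82,0,0,0,0],[2.28,-2.82,0,0,0,0],[2.28,-2.82,0,0,0,0],[2.28,-2.82,0,0,0,0],[2.28,-2.82,0,0,0,0],[2.28,-2.82,0,0,0,0],[2.28,-2.82,0,0,0,0],[2.28,-2.82,0,0,0,0],[2.28,-2.82,0,0,0,0],[2.28,-2.82,0,0,0,0],[2.28,-2.82,0,0,0,0],[2.28,-2.82,0,0,0,0],[2.28,-2.82,0,0,0,0],[2.28,-2.82,0,0,0,0],[2.28,-2.82,0,0,0,0],[2.28,-2.82,0,0,0,0]]' 8.54 40
python3 -m jog '[[0,0,0,-0.004,0.0872,0.0228],[0,0,0,-0.004,0.0872,0.0228],[0,0,0,-0.004,0.0872,0.0228],[0,0,0,-0.004,0.0872,0.0228],[0,0,0,0,0,0],[0,0,0,0,0,0]]'
cat > look.py <<'E'
from h import *
import sys
s=robot.observe();p=robot.read_camera("wrist");p["R"]=s["ee_rot"];p["t"]=np.array(s["ee_pos"]);save(p,sys.argv[1])
C,_=cloud(p)
B=C[(np.hypot(C[:,0]-.53,C[:,1]-.1425)<.08)&(C[:,2]>.011)&(C[:,2]<.021)]
if len(B)>50: print("base",len(B),cv2.minAreaRect(B[:,:2].astype(np.float32)))
k=C[(np.hypot(C[:,0]-.505,C[:,1]-.136)<.04)&(C[:,2]>.145)&(C[:,2]<.19)]
yaw=np.radians(15.05);x,y,a=frame(yaw);m=np.array([.5297,.1425,.123])-.013*x
d=(k-m)@np.c_[x,y,a][:, :];ax=np.cross(y,a)
d=np.c_[(k-m)@ax,(k-m)@y,(k-m)@a]
print("knob pts",len(k)); 
top=d[d[:,2]>.048];print("top face: mid x',y'",(top[:,:2].min(0)+top[:,:2].max(0))/2*1000,"mean",top.mean(0)*1000,"extent",np.ptp(top,axis=0)*1000)
plan(m,yaw,.039)
E
python3 look.py wrist1.png
```

```text
time: 2.28
ee_pos: [0.4199, 0.1157, 0.405]
ee_rot: [[0.938, 0.348, 0.001], [0.348, -0.938, -0.0], [0.001, 0.001, -1.0]]
force: [0.7, -0.8, 0.0]
width: 0.994
finger_force: 0.0
time: 2.78
ee_pos: [0.4191, 0.1136, 0.4048]
ee_rot: [[0.908, 0.26, 0.329], [0.245, -0.966, 0.088], [0.34, 0.0, -0.94]]
force: [0.7, -0.4, 0.2]
width: 1.001
finger_force: 0.0
base 2426 ((0.5334035158157349, 0.1414959579706192), (0.10939747840166092, 0.08995873481035233), 15.0595703125)
knob pts 1363
top face: mid x',y' [ 1.86989424 -2.26564565] mean [ 2.82657381 -2.26633964 51.10915711] extent [29.58140869 27.97006244  5.37191878]
sg 1 rotvec [-2.7000e-03  1.0000e-04 -3.1411e+00] deg 180.0 then cm in new tool [ 0.17 -0.07 10.57] in old tool [-0.15  0.07 10.57]
sg -1 rotvec [0.0001 0.0017 0.0005] deg 0.1 then cm in new tool [-0.17  0.07 10.57] in old tool [-0.15  0.07 10.57]
t 2.8333 joints [  4.4  -2.  109.1   4.5  53.4  77.2] tcp [0.4196 0.1136 0.4049] goal [0.4532 0.1219 0.305 ]
```

View pics/wrist1.png

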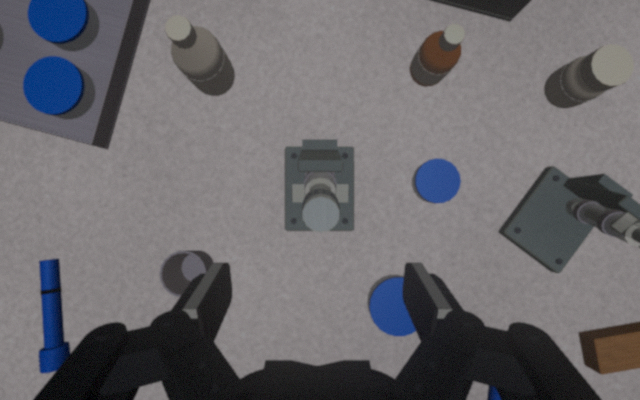

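The knob is at (321,212), squarely between the fingers, and the base looks aligned. The refined offset is about +2.5 mm and -2 mm, so I descend along the axis.

```bash
python3 -m jog '[[0.02,0.05,1,0,0,0],[0.02,0.05,2,0,0,0],[0.02,0.05,2,0,0,0],[0.02,0.06,2,0,0,0],[0.02,0.06,1.5,0,0,0],[0,0,1,0,0,0],[0,0,0.6,0,0,0],[0,0,0.47,0,0,0],[0,0,0,0,0,0],[0,0,0,0,0,0]]'
python3 - <<'E'
from h import *
yaw=np.radians(15.05);x,y,a=frame(yaw);m=np.array([.5297,.1425,.123])-.013*x+.0028*x-.002*y
plan(m,yaw,.039)
s=robot.observe();p=robot.read_camera("wrist");save(p,"wrist2.png")
E
```

```text
time: 3.67
ee_pos: [0.4566, 0.1207, 0.3057]
ee_rot: [[0.908, 0.26, 0.33], [0.244, -0.966, 0.089], [0.342, 0.0, -0.94]]
force: [0.7, -0.5, -0.3]
width: 0.997
finger_force: 0.0
sg 1 rotvec [-5.0000e-04  0.0000e+00 -3.1416e+00] deg 180.0 then cm in new tool [0.05 0.   0.05] in old tool [-0.05 -0.    0.05]
sg -1 rotvec [0.     0.0003 0.    ] deg 0.0 then cm in new tool [-0.05 -0.    0.05] in old tool [-0.05 -0.    0.05]
t 3.6667 joints [  5.    7.1 115.3   5.6  38.1  76.1] tcp [0.4566 0.1207 0.3057] goal [0.4564 0.1207 0.305 ]
```

View pics/wrist2.png

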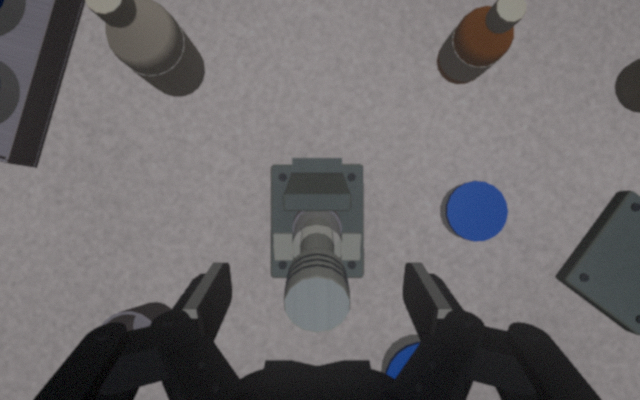

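The knob at (317,300) is centred between the pads, whose midpoint is near column 319. Now I close.

```bash
python3 -m jog '[[0,0,0,0,0,0],[0,0,0,0,0,0],[0,0,0,0,0,0],[0,0,0,0,0,0],[0,0,0,0,0,0],[0,0,0,0,0,0],[0,0,0,0,0,0],[0,0,0,0,0,0],[0,0,0,0,0,0],[0,0,0,0,0,0],[0,0,0,0,0,0],[0,0,0,0,0,0]]' 2 40
```

```text
time: 4.72
ee_pos: [0.4564, 0.1208, 0.3062]
ee_rot: [[0.907, 0.26, 0.331], [0.244, -0.966, 0.089], [0.343, 0.0, -0.939]]
force: [-2.3, -0.8, 5.6]
width: 0.339
finger_force: 39.2
```

```bash
python3 -m jog '[[0,0,-0.2,0,0,0],[0,0,-0.3,0,0,0],[0,0,-0.3,0,0,0],[0,0,-0.4,0,0,0],[0,0,-0.4,0,0,0],[0,0,-0.4,0,0,0],[0,0,0,0,0,0],[0,0,0,0,0,0],[0,0,0,0,0,0]]'
```

```text
time: 5.47
ee_pos: [0.4496, 0.1189, 0.3246]
ee_rot: [[0.907, 0.26, 0.33], [0.244, -0.966, 0.089], [0.342, 0.0, -0.94]]
force: [-0.9, -0.4, 0.0]
width: 0.34
finger_force: 39.6
```

```bash
python3 -m jog '[[0,0,-0.2,0,0,0],[0,0,-0.3,0,0,0],[0,0,-0.4,0,0,0],[0,0,-0.4,0,0,0],[0,0,-0.4,0,0,0],[0,0,-0.4,0,0,0],[0,0,-0.4,0,0,0],[0,0,-0.4,0,0,0],[0,0,-0.2,0,0,0],[0,0,-0.2,0,0,0],[0,0,0,0,0,0],[0,0,0,0,0,0],[0,0,0,0,0,0],[0,0,0,0,0,0]]'
python3 - <<'E'
from h import *
for n in("wrist","scene","top"):
    p=robot.read_camera(n);c=p["color"]
    if n=="scene": c=cv2.resize(c[110:250,250:410],None,fx=4,fy=4,interpolation=2)
    cv2.imwrite(f"pics/{n}3.png",c[:,:,::-1])
    if n=="top":
        P,_=cloud(p);B=P[(np.hypot(P[:,0]-.54,P[:,1]-.14)<.09)&(P[:,2]>.009)&(P[:,2]<.024)]
        print(len(B),cv2.minAreaRect(B[:,:2].astype(np.float32)))
E
```

```text
time: 6.63
ee_pos: [0.4389, 0.116, 0.3553]
ee_rot: [[0.908, 0.26, 0.33], [0.244, -0.966, 0.089], [0.342, -0.0, -0.94]]
force: [0.7, 0.4, -1.7]
width: 0.342
finger_force: 39.6
596 ((0.5332632660865784, 0.1434199959039688), (0.10197444260120392, 0.0899387076497078), 15.218899726867676)
```

View pics/wrist3.png

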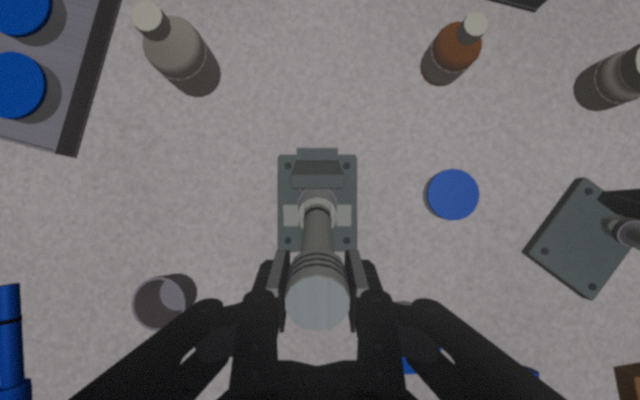

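View pics/scene3.png

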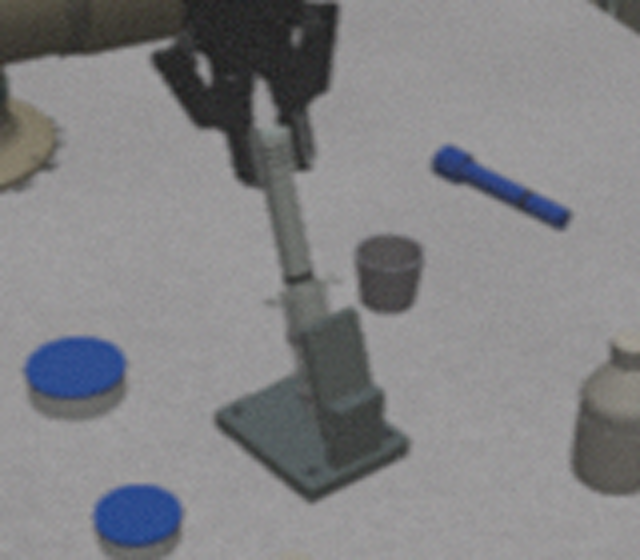

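The dark ring at crop (297,277) sits just clear of the mouth. The TCP travelled 52 mm along the axis, the grip holds, and the holder has not moved. I hand it in.

```bash
python3 -c "
from cell import robot
print(robot.finish_job())"
```

```text
the job is handed in; nothing more can be done
None
```

I drew the larger plunger up about 52 mm along its leaning barrel, so by that travel the centre of the dark ring is about 7 mm clear of the mouth; I handed the job in with the knob still gripped at about 40 N (the hand-in returned no verdict).

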